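Gauge the last-stand bores and pen the blocked one

ROBOT

A 6-joint arm with a two-finger parallel gripper is mounted at the origin on the work surface. World frame = base frame: x ahead of the robot, y to its left, z up, the work surface at z = 0. Lengths are in mm, angles in rad, forces in N, time in s.
With the tool pointing down it reaches from about 250 to 775 mm from the base axis. Payload 8.9 kg.
Tool frame: the origin (TCP) lies midway between the tips of the shut fingers; the grasp point (between the pads) lies 19 mm behind it; z points along the fingers, y is the direction in which the jaws open and shut (so a half turn about z gives the same grasp; the last joint's range is limited). The gripper opens to 85 mm and grips with 20 to 120 N. Pads are 22 mm wide; open, the fingers measure 114 mm over their backs; the gripper's body (76 mm by 85 mm) begins 54 mm behind the grasp point. The pads swing forward as they close: fully open they stand 13 mm farther back than shut.
Start: joints at [-1.425, 0.291, -0.153, 1.127, 0, 1.431], TCP at [147.509, -503.85, 231.305] pointing down, gripper open.
Joint ranges: [-2.52, 2.52], [-0.91, 1.74], [-1.3, 1.37], [-1.96, 2.02], [-1.52, 1.47], [-3.14, 3.14]. Speed limits (rad/s): [2.22, 2.22, 2.79, 3.14, 3.14, 3.14].

INTERFACE

Orientations are given as a rotation vector (axis times angle).
In Python, from plant import arm, viewer gives the robot as it stands.
- The arm moves only by the tool arm_command, never from a script. Its argument "moves" is a list of rows, each a list of 7 numbers: the shift along the tool's x, y, z in cm, then the turn, a rotation vector about the tool's x, y, z in rad, then the opening, from -1 (shut) to 1 (fully open), so that 0 is half open. A call has exactly 10 rows; each row is the pose to reach, as a shift and turn from the pose commanded when the call began, along the tool's axes at that moment; what a row does not reach only later rows make up. A row lasts 1/12 s, in which the tool goes at most 41.7 mm and 7.16 degrees, less where a joint would pass 70% of its speed; a pose out of reach is approached as far as the arm can. A call with a gripper value outside its range is refused whole. The fingers move at their own pace and stop on an object; "squeeze" is the grip in N (left out, the last holds). Time passes only in rows, so rows that repeat a pose let the fingers close, or fill a call up. It gives the time, the measured TCP pose, the force and the opening at its end, in the units of the state.
- arm.state(): the state, without advancing time (a new reading comes with each control period).
- viewer.snapshot(name): name is "scene" or "top" or "wrist"; returns (picture, depth): 400x640x3 uint8, red, green, blue; 400x640 float32, mm along the optical axis (not along the pixel's ray), 0 where there is no reading.
- viewer.camera_model(name): a dict with "mtx" (3x3 intrinsics, pixels), "position" and "attitude" of the camera in the world. Camera axes: x right, y up, looking along -z (the intrinsics and any distortion apply to the point x, -y, -z); pixel columns grow to the right and rows downward; lengths in mm; the calibration is good to about 2 mm. A picture is of the moment at which its call begins: read the wrist's pose just before it. camera_model takes no time and is no camera call; for the wrist camera it gives the pose at the moment of the call.
- arm.job_done(): hands the job in, once; it reports no verdict.
The state is a dict: "time_s": time; "joints": joint angles; "joint_vel": joint speeds; "tau": joint torques, N m; "tool_pos": TCP position; "tool_rot": TCP orientation; "wrist_force": force on the tool from outside, world axes, zero at the start; "wrist_torque": the same for the moment, N m; "gripper_width": finger opening in mm.
Only numpy, scipy, OpenCV 4.12 (cv2) and the standard library are available. Lean on these libraries where they do the work, as an engineer would, in place of code of your own. Each camera call takes 0.05 s, during which the arm holds its last target.

TASK

Push the gauge pin in each of the three round last-stand bases down until it bottoms, with the bases left where they stand. Then read the black mark on the pins: one pin stops with its mark clearly above the face, because a broken stub blocks that bore. Push that base by its side (not by its pin, and without lifting it off the bench) through the swing gates, so that it stands wholly inside the rework pen, far enough in for both gate leaves to fall shut behind it, and leave the other two bases, the tin, the brass die, the jar and the hammer where they are.

Things in the scene. Friction and masses are not known exactly. Their poses are not given: they have to be found in the camera images.
- base_1_center (a point): Centre (half-way up, on the axis) of a loose round grey-painted metal last-stand base standing on the bench: a disc with a dark foot ring, 92 mm in diameter, 40 mm high, 0.35 kg. It is too wide to grasp. A steel gauge pin stands in a blind bore in the middle of its top. The three bases look the same; z is up.
- pin_1_head (a point): Middle of the flat top of the head of the steel gauge pin in base_1. Head 20 mm across, 8 mm high; shank 12 mm in diameter; head top 42 mm above the tip. The mark is a black band round the shank, 3 mm high, its lower edge 26 mm above the tip: right at the base's face when the bore is clear, about 10 mm above it when a stub (never visible) blocks the bore.
- pin_1 (a joint): Depth of the pin's tip below the top face of base_1, in m; grows as the pin is pushed down. Starts 0.003 to 0.011. Stiff (4 N of friction, stays where it is left), stops hard when it bottoms: at 0.026 in a clear bore, at 0.016 over a stub. Exactly one of the three bores holds a stub.
- base_2_center (a point): Centre (half-way up, on the axis) of a loose round grey-painted metal last-stand base standing on the bench: a disc with a dark foot ring, 92 mm in diameter, 40 mm high, 0.35 kg. It is too wide to grasp. A steel gauge pin stands in a blind bore in the middle of its top. The three bases look the same; z is up.
- pin_2_head (a point): Middle of the flat top of the head of the steel gauge pin in base_2. Head 20 mm across, 8 mm high; shank 12 mm in diameter; head top 42 mm above the tip. The mark is a black band round the shank, 3 mm high, its lower edge 26 mm above the tip: right at the base's face when the bore is clear, about 10 mm above it when a stub (never visible) blocks the bore.
- pin_2 (a joint): Depth of the pin's tip below the top face of base_2, in m; grows as the pin is pushed down. Starts 0.003 to 0.011. Stiff (4 N of friction, stays where it is left), stops hard when it bottoms: at 0.026 in a clear bore, at 0.016 over a stub. Exactly one of the three bores holds a stub.
- base_3_center (a point): Centre (half-way up, on the axis) of a loose round grey-painted metal last-stand base standing on the bench: a disc with a dark foot ring, 92 mm in diameter, 40 mm high, 0.35 kg. It is too wide to grasp. A steel gauge pin stands in a blind bore in the middle of its top. The three bases look the same; z is up.
- pin_3_head (a point): Middle of the flat top of the head of the steel gauge pin in base_3. Head 20 mm across, 8 mm high; shank 12 mm in diameter; head top 42 mm above the tip. The mark is a black band round the shank, 3 mm high, its lower edge 26 mm above the tip: right at the base's face when the bore is clear, about 10 mm above it when a stub (never visible) blocks the bore.
- pin_3 (a joint): Depth of the pin's tip below the top face of base_3, in m; grows as the pin is pushed down. Starts 0.003 to 0.011. Stiff (4 N of friction, stays where it is left), stops hard when it bottoms: at 0.026 in a clear bore, at 0.016 over a stub. Exactly one of the three bores holds a stub.
- pen: Rework pen of plywood fixed on the bench, open at the top. Origin on the bench at the middle of the gate line; its x axis points into the pen, y to the left, z up. Inside: x 0 to 165 mm, y = -60 to +60 mm; walls 10 mm thick, 45 mm high, closed at the sides and back; posts 12 mm square and 52 mm high stand at (0, +-66 mm). Two gate leaves fill the front.
- gate_left (a joint): The left leaf of the pair of swing gates in the pen's front: thin wood, 59 mm long from its hinge, 5 mm thick, from 7 to 43 mm above the bench, on an upright hinge at (0, +60 mm) of the pen. 0 = shut across the front; grows to 1.5 rad as it swings inward only. A light spring (about 1 N at the leaf's middle) shuts it as soon as nothing stands in its sweep.
- gate_right (a joint): The right leaf of the pair of swing gates in the pen's front: thin wood, 59 mm long from its hinge, 5 mm thick, from 7 to 43 mm above the bench, on an upright hinge at (0, -60 mm) of the pen. 0 = shut across the front; grows to 1.5 rad as it swings inward only. A light spring (about 1 N at the leaf's middle) shuts it as soon as nothing stands in its sweep.
- tin_center (a point): Centre of a low closed steel tin, 76 mm in diameter, 45 mm high, among the bases. Leave alone.
- die_center (a point): Centre of a plain round brass die standing on the bench nearer the robot than the bases, 40 mm in diameter, 35 mm high. Leave alone.
- jar_center (a point): Centre of a glass jar with a black lid, 64 mm in diameter, 85 mm high, beside the pen. Leave alone.
- mallet_grip (a point): Middle of the handle of a hammer lying on the bench beside the pen, about 0.3 m long, its head towards this point's +x, handle towards -x. Leave alone.
Mind the look-alikes: they are no part of the job. What is shaped like the part that bears base_2_center but red is not meant. Of the things shaped like the pen, the plywood one is meant.

How it is judged (in metres and radians):
On the way, in this order (a step that is already met when the one before it is completed fails the run):
1. all three pins are pushed in until they bottom (two 26 mm deep, one 16 mm), the bases still within 30 mm of their starts (((value of joint pin_1 between 0.0142 and 0.018 m and value of joint each of pin_2, pin_3 above 0.0242 m and distance of each of base_2_center, base_3_center, base_1_center from where it was at the start of the episode below 0.03 m) or (value of joint pin_2 between 0.0142 and 0.018 m and value of joint each of pin_1, pin_3 above 0.0242 m and distance of each of base_1_center, base_3_center, base_2_center from where it was at the start of the episode below 0.03 m) or (value of joint pin_3 between 0.0142 and 0.018 m and value of joint each of pin_1, pin_2 above 0.0242 m and distance of each of base_1_center, base_2_center, base_3_center from where it was at the start of the episode below 0.03 m))), for 0.1 s.
2. the base whose pin stopped short is going through the open gates (value of joint each of gate_left, gate_right above 0.5 rad and ((value of joint pin_1 between 0.0142 and 0.018 m and value of joint each of pin_2, pin_3 above 0.0242 m and distance of each of base_2_center, base_3_center from where it was at the start of the episode below 0.03 m and x of base_1_center in the frame of pen above -0.02 m and y of base_1_center in the frame of pen between -0.05 and 0.05 m) or (value of joint pin_2 between 0.0142 and 0.018 m and value of joint each of pin_1, pin_3 above 0.0242 m and distance of each of base_1_center, base_3_center from where it was at the start of the episode below 0.03 m and x of base_2_center in the frame of pen above -0.02 m and y of base_2_center in the frame of pen between -0.05 and 0.05 m) or (value of joint pin_3 between 0.0142 and 0.018 m and value of joint each of pin_1, pin_2 above 0.0242 m and distance of each of base_1_center, base_2_center from where it was at the start of the episode below 0.03 m and x of base_3_center in the frame of pen above -0.02 m and y of base_3_center in the frame of pen between -0.05 and 0.05 m))), for 0.1 s.
At the end, for the whole second after the job is handed in: The base whose pin stopped short (14.2 to 18 mm) is upright, at rest in the pen, centre 60 to 125 mm past the gate line and within 30 mm of the middle line; both leaves below 0.08 rad; the other two bases within 30 mm of their starts, pins over 24.2 mm deep (value of joint each of gate_left, gate_right below 0.08 rad and ((value of joint pin_1 between 0.0142 and 0.018 m and value of joint each of pin_2, pin_3 above 0.0242 m and distance of each of base_2_center, base_3_center from where it was at the start of the episode below 0.03 m and x of base_1_center in the frame of pen between 0.06 and 0.125 m and y of base_1_center in the frame of pen between -0.03 and 0.03 m and angle between base_1_center's own z axis and vertical below 0.1 rad and linear speed of base_1 below 0.01 m/s) or (value of joint pin_2 between 0.0142 and 0.018 m and value of joint each of pin_1, pin_3 above 0.0242 m and distance of each of base_1_center, base_3_center from where it was at the start of the episode below 0.03 m and x of base_2_center in the frame of pen between 0.06 and 0.125 m and y of base_2_center in the frame of pen between -0.03 and 0.03 m and angle between base_2_center's own z axis and vertical below 0.1 rad and linear speed of base_2 below 0.01 m/s) or (value of joint pin_3 between 0.0142 and 0.018 m and value of joint each of pin_1, pin_2 above 0.0242 m and distance of each of base_1_center, base_2_center from where it was at the start of the episode below 0.03 m and x of base_3_center in the frame of pen between 0.06 and 0.125 m and y of base_3_center in the frame of pen between -0.03 and 0.03 m and angle between base_3_center's own z axis and vertical below 0.1 rad and linear speed of base_3 below 0.01 m/s))); the robot touches nothing.
It fails at once if a base is lifted more than 15 mm off the bench (height (world z) of any of base_1_center, base_2_center, base_3_center above 0.035 m).
It fails at once if a base away from its start (by more than 40 mm) is moved or held by its pin: the fingers touch the pin with more than 1 N ((distance of base_1_center from where it was at the start of the episode above 0.04 m and contact force between the fingers and pin_1 above 1 N) or (distance of base_2_center from where it was at the start of the episode above 0.04 m and contact force between the fingers and pin_2 above 1 N) or (distance of base_3_center from where it was at the start of the episode above 0.04 m and contact force between the fingers and pin_3 above 1 N)).
It fails at once if the tin, the brass die, the jar or the hammer is moved more than 30 mm (distance of any of tin_center, jar_center, die_center, mallet_grip from where it was at the start of the episode above 0.03 m).
It also fails if it takes over 72 s, if anything falls off the work surface, if the arm or the gripper's body presses on something with over 40 N, if the wrist force passes 120 N, or if a joint passes its speed limit or range.

## Working session

There is one attempt and no reset: what is moved stays moved. The work goes in short steps, Python scripts to look and compute and a tool call to move; the robot and the scene stay as the last step left them, time stands still between calls to the robot, and variables do not carry over. Pictures are saved under pics/ and viewed, and the job is handed in when it is done.

Besides the shell and the picture viewer there is one more tool, called after "Call:" by a JSON object that holds its "name" and its "arguments". arm_command: Moves the arm, as the interface text tells. Its arguments: {"type":"object","properties":{"moves":{"type":"array","items":{"type":"array","items":{"type":"number"}}},"squeeze":{"type":"number"}},"required":["moves"]}

```bash
ls; mkdir -p pics; cat > h.py <<'E'
import numpy as np, cv2
from plant import arm, viewer
from scipy.spatial.transform import Rotation as R
def snap(n,tag):
    cm=viewer.camera_model(n); p,d=viewer.snapshot(n)
    cv2.imwrite(f'pics/{tag}.png',cv2.cvtColor(p,cv2.COLOR_RGB2BGR)); np.savez(f'/tmp/{tag}.npz',p=p,d=d,**{k:np.array(v) for k,v in cm.items() if k in('mtx','position','attitude')})
    return p,d,cm
E
python3 - <<'E'
from h import *
print(arm.state())
for n in('scene','top','wrist'):
    p,d,cm=snap(n,n+'0'); print(n,cm)
E
```

```text
pics
{'time_s': 0.0, 'joints': array([-1.42532109e+00,  2.91300292e-01, -1.54089025e-01,  1.12671247e+00,
       -1.48072168e-05,  1.43150948e+00]), 'joint_vel': array([-8.80423475e-05, -1.56504394e-03,  1.08961917e-03,  5.98386065e-05,
       -4.15659769e-04,  1.31659783e-03]), 'tau': array([-9.48464049e-06, -5.37146473e+01,  3.31368792e+01,  1.57521194e-02,
       -9.61961450e-05, -4.35574009e-06]), 'tool_pos': array([ 147.43107911, -503.43018965,  230.73583459]), 'tool_rot': array([-3.10851047e+00, -4.45608222e-01,  2.95916786e-05]), 'wrist_force': array([-0.27366138,  0.87167122, -0.22580338]), 'wrist_torque': array([ 0.016122  ,  0.01954955, -0.01701556]), 'gripper_width': 85.45678943922647}
scene {'mtx': array([[459.90606123,   0.        , 318.47275329],
       [  0.        , 459.90606123, 200.26318616],
       [  0.        ,   0.        ,   1.        ]]), 'position': array([1205.06604969, -230.32763599, 1017.82915178]), 'attitude': array([0.62243758, 0.45457917, 1.20386687])}
top {'mtx': array([[397.69053712,   0.        , 320.312473  ],
       [  0.        , 397.69053712, 191.07333755],
       [  0.        ,   0.        ,   1.        ]]), 'position': array([ 316.09639558,   -7.41024341, 1351.30506115]), 'attitude': array([ 0.07865139, -0.0751075 , -1.58409237])}
wrist {'mtx': array([[277.15897851,   0.        , 318.84663393],
       [  0.        , 277.15897851, 201.86034732],
       [  0.        ,   0.        ,   1.        ]]), 'position': array([ 213.7586814 , -483.29759111,  372.30044529]), 'attitude': array([-0.23508893,  0.1784304 , -1.27693062])}
```

View pics/scene0.png

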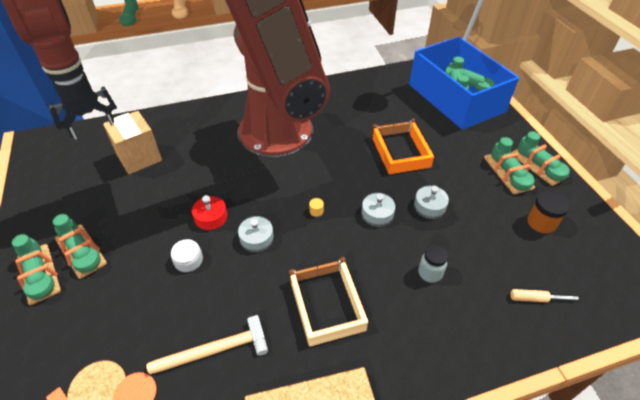

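View pics/top0.png

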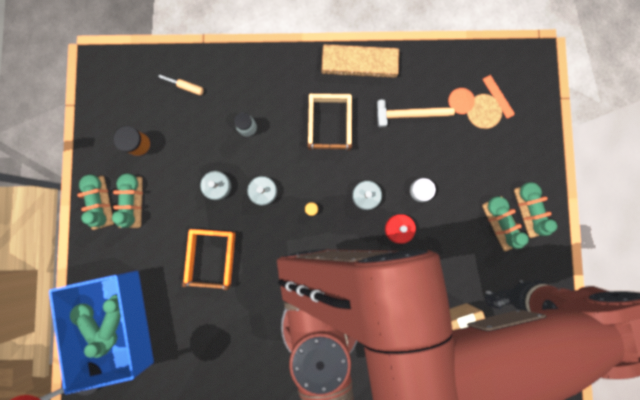

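View pics/wrist0.png

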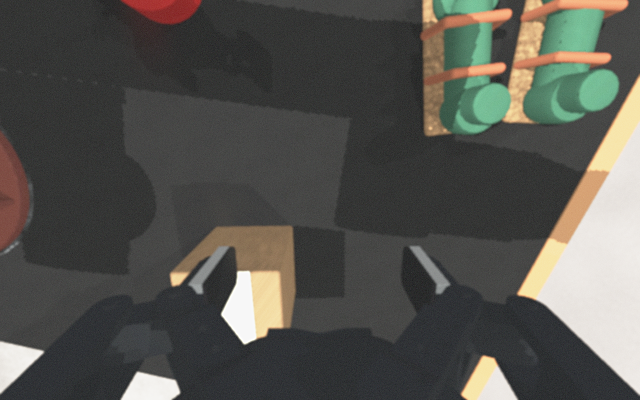

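Candidates for the bases, in the top picture:
- Grey discs at (215,185), (262,191) and (367,195). These match the description.
- A red look-alike at (400,229), which is not meant.
- The white tin at (423,189).

Candidates for the pen: plywood at (330,121), gate side at the lower edge (330,147), which is meant; and orange at (208,258), which is not.

Next I'll measure them.

```bash
cat >> h.py <<'E'
def load(tag): return dict(np.load(f'/tmp/{tag}.npz'))
def cloud(f):
    K=f['mtx'];d=f['d'];v,u=np.mgrid[0:d.shape[0],0:d.shape[1]]
    P=np.stack([(u-K[0,2])/K[0,0]*d,-(v-K[1,2])/K[1,1]*d,-d],-1)
    return P@R.from_rotvec(f['attitude']).as_matrix().T+f['position']
def proj(f,X):
    c=(np.atleast_2d(X)-f['position'])@R.from_rotvec(f['attitude']).as_matrix(); K=f['mtx']
    return np.stack([K[0,0]*c[:,0]/-c[:,2]+K[0,2],K[1,1]*-c[:,1]/-c[:,2]+K[1,2]],-1)
E
python3 - <<'E'
from h import *
for t in('top0','scene0'):
    f=load(t);C=cloud(f)
    ims=f['p']
    # bench plane check
    if t=='top0':
        for (u,v) in [(330,170),(280,150),(450,160),(180,220)]: print('bench',C[v,u].round(1))
        seeds={'b215':(215,185),'b262':(262,191),'b367':(367,195),'tin':(423,189),'red':(400,229),'die':(311,209),'jar':(246,125)}
    else:
        seeds={'b367':(255,234),'b262':(378,209),'b215':(431,202),'tin':(187,255),'die':(316,207),'jar':(432,263)}
    for n,(u,v) in seeds.items():
        c=C[v,u]
        m=(np.hypot(C[...,0]-c[0],C[...,1]-c[1])<75)&(C[...,2]>12)&(C[...,2]<150)
        nl,lab=cv2.connectedComponents(m.astype(np.uint8)); mm=lab==lab[v,u]
        P=C[mm]; top=P[(P[:,2]>np.median(P[:,2])-6)&(P[:,2]<np.median(P[:,2])+6)]
        (cx,cy),r=cv2.minEnclosingCircle(top[:,:2].astype(np.float32))
        print(t,n,len(P),'med z',np.median(P[:,2]).round(1),'zmax',P[:,2].max().round(1),'circ',round(cx,1),round(cy,1),round(r,1),'mean',top.mean(0).round(1))
f=load('top0');C=cloud(f)
m=(C[...,2]>20)&(C[...,2]<70)&(C[...,0]>440)&(C[...,0]<660)&(C[...,1]>-120)&(C[...,1]<60)
P=C[m];print('pen',P.min(0),P.max(0))
rect=cv2.minAreaRect(P[:,:2].astype(np.float32));print(rect,cv2.boxPoints(rect))
b=cv2.resize(f['p'][80:260,180:460],None,fx=2.8,fy=2.8,interpolation=cv2.INTER_CUBIC);cv2.imwrite('pics/topcrop.png',b[...,::-1])
f=load('scene0');b=cv2.resize(f['p'][160:360,150:480],None,fx=2.4,fy=2.4,interpolation=cv2.INTER_CUBIC);cv2.imwrite('pics/scrop.png',b[...,::-1])
E
```

```text
bench [521.4 -39.7  -4.2]
bench [591.5 130.9   7.2]
bench [ 549.5 -453.    -1.2]
bench [357.1 473.5  -3.7]
top0 b215 640 med z 40.3 zmax 85.6 circ 469.0 345.5 46.4 mean [468.6 344.6  40.2]
top0 b262 613 med z 40.0 zmax 82.4 circ 449.0 189.4 46.1 mean [448.2 189.2  40.1]
top0 b367 621 med z 39.8 zmax 77.8 circ 429.4 -160.0 45.9 mean [ 429.2 -159.6   39.7]
top0 tin 431 med z 43.6 zmax 52.4 circ 443.7 -347.1 35.1 mean [ 443.9 -347.4   44.3]
top0 red 629 med z 39.6 zmax 86.2 circ 316.0 -267.7 46.3 mean [ 315.6 -267.1   39.6]
top0 die 113 med z 35.0 zmax 41.5 circ 386.5 25.6 19.6 mean [386.4  25.4  35.2]
top0 jar 377 med z 83.0 zmax 92.6 circ 673.3 244.2 29.2 mean [672.6 243.5  84.8]
scene0 b367 923 med z 38.7 zmax 78.5 circ 432.6 -161.3 47.5 mean [ 436.8 -163.2   39. ]
scene0 b262 817 med z 38.6 zmax 80.2 circ 451.6 185.8 48.9 mean [456.9 184.1  38.8]
scene0 b215 796 med z 38.3 zmax 82.3 circ 472.2 343.2 47.4 mean [476.6 339.4  38.6]
scene0 tin 726 med z 42.9 zmax 50.3 circ 447.4 -351.2 37.4 mean [ 449.8 -350.2   43.9]
scene0 die 180 med z 32.8 zmax 40.1 circ 389.2 22.9 20.9 mean [390.8  22.4  33.6]
scene0 jar 795 med z 71.6 zmax 89.5 circ 679.0 240.0 27.7 mean [692.3 228.8  72.7]
pen [ 443.40266706 -119.92666772   20.01320303] [659.22052045  34.13737856  58.18763277]
((550.4400634765625, -41.16078186035156), (222.22390747070312, 145.62335205078125), 3.200981616973877) [[ 435.4358     25.332954]
 [ 443.56714  -120.063194]
 [ 665.44434  -107.65452 ]
 [ 657.313      37.74163 ]]
```

View pics/topcrop.png

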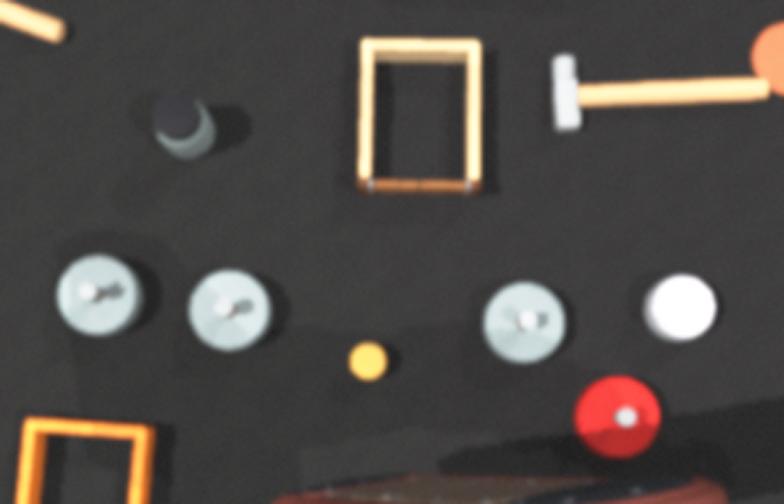

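View pics/scrop.png

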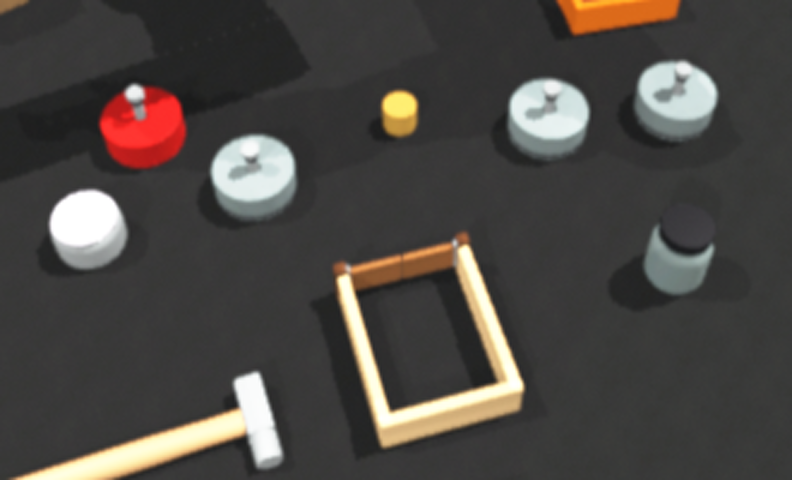

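```bash
python3 - <<'E'
from h import *
f=load('top0');C=cloud(f)
m=(C[...,2]>25)&(C[...,2]<60)&(C[...,0]>478)&(C[...,0]<720)&(C[...,1]>-130)&(C[...,1]<60)
n,lab,st,_=cv2.connectedComponentsWithStats(m.astype(np.uint8));i=1+np.argmax(st[1:,4]);P=C[lab==i]
rect=cv2.minAreaRect(P[:,:2].astype(np.float32));print(rect,cv2.boxPoints(rect),len(P),np.percentile(P[:,2],[5,50,95]))
p=f['p'].astype(int);hsv=cv2.cvtColor(f['p'],cv2.COLOR_RGB2HSV)
# brown gate vs light wall
for nme,mm in(('gate',(lab==i)&(hsv[...,2]<200)&(hsv[...,1]>110)),('wall',(lab==i)&(hsv[...,2]>=200))):
    Q=C[mm];print(nme,len(Q),cv2.minAreaRect(Q[:,:2].astype(np.float32)),np.median(Q,0),Q.min(0),Q.max(0))
# pin heads
for c in((469,345),(449,189.3),(430,-160)):
    m=(np.hypot(C[...,0]-c[0],C[...,1]-c[1])<40)&(C[...,2]>58)
    Q=C[m];print(c,len(Q),Q.mean(0).round(1),np.median(Q[:,2]),proj(f,[(*c,40)]).round(1),proj(f,[(*c,75)]).round(1))
# scene pen
f=load('scene0');C=cloud(f)
m=(C[...,2]>25)&(C[...,2]<60)&(C[...,0]>485)&(C[...,0]<720)&(C[...,1]>-125)&(C[...,1]<60)
n,lab,st,_=cv2.connectedComponentsWithStats(m.astype(np.uint8));i=1+np.argmax(st[1:,4]);P=C[lab==i]
print(cv2.minAreaRect(P[:,:2].astype(np.float32)))
E
```

```text
((654.9295654296875, -39.15492248535156), (143.87066650390625, 131.1254119873047), 88.762939453125) [[ 587.8291   -109.65805 ]
 [ 718.92395  -112.48894 ]
 [ 722.03       31.348206]
 [ 590.9352     34.179092]] 343 [32.53414239 44.50582541 51.72568589]
gate 99 ((595.053466796875, -38.18247985839844), (143.22975158691406, 11.358997344970703), 88.762939453125) [594.7439726  -33.35562529  40.98125361] [ 587.89037614 -109.77333444   25.38988185] [601.01771813  33.37063273  58.18763277]
wall 216 ((660.018310546875, -39.29866027832031), (138.27505493164062, 120.45297241210938), 88.99034118652344) [663.47755976  18.67067745  45.06102493] [ 598.72167122 -109.27904773   26.58057804] [719.14267454  30.0877324   53.91634593]
(469, 345) 32 [469.1 345.2  77.6] 77.4996817586931 [[214.7 185.3]] [[211.8 184.1]]
(449, 189.3) 30 [449.1 188.9  76.2] 76.17691567651082 [[261.6 190.6]] [[259.9 189.6]]
(430, -160) 30 [ 428.4 -160.3   73.3] 73.24478843206384 [[367.1 194.8]] [[368.3 193.8]]
((657.7528686523438, 0.224212646484375), (126.48413848876953, 70.78311920166016), 3.8668339252471924)
```

```bash
cat >> h.py <<'E'
def rel(targets,yaw=None):
    "world targets mm (+ optional yaw deg of tool x) -> tool shift cm from current measured pose"
    s=arm.state();T=R.from_rotvec(s['tool_rot']);x=T.as_matrix()[:,0]
    print('t',round(s['time_s'],2),'pos',s['tool_pos'].round(1),'yaw',np.degrees(np.arctan2(x[1],x[0])).round(2),'tilt',np.degrees(np.arccos(-T.as_matrix()[2,2])).round(2),'F',s['wrist_force'].round(1),'w',round(float(s['gripper_width']),1),'q',s['joints'].round(2))
    for t in targets:
        t=np.array(t,float); d=T.inv().apply(t[:3]-s['tool_pos'])/10
        o=d.round(2).tolist()
        if len(t)>3:
            a=np.radians(t[3]); G=np.array([[np.cos(a),np.sin(a),0],[np.sin(a),-np.cos(a),0],[0,0,-1]]).T
            o+= (T.inv()*R.from_matrix(G)).as_rotvec().round(3).tolist()
        print(t,'->',o)
E
python3 - <<'E'
from h import *
rel([(430,-160,130,0),(429,-160,95,0)])
E
```

```text
t 0.15 pos [ 147.5 -503.5  230.9] yaw 16.32 tilt 0.06 F [-0.3 -0.4 -0.3] w 85.6 q [-1.43  0.29 -0.15  1.13 -0.    1.43]
[ 430. -160.  130.    0.] -> [36.77, -25.02, 10.12, -0.001, 0.0, 0.285]
[ 429. -160.   95.    0.] -> [36.67, -25.05, 13.62, -0.001, 0.0, 0.285]
```

Call:
{"name": "arm_command", "arguments": {"moves": [[3.4,-2.3,0,0,0,0.1,-1],[6.8,-4.6,0,0,0,0.2,-1],[10.2,-6.9,1,0,0,0.285,-1],[13.6,-9.2,3,0,0,0.285,-1],[17,-11.5,5,0,0,0.285,-1],[20.4,-13.8,7,0,0,0.285,-1],[23.8,-16.1,9,0,0,0.285,-1],[27.2,-18.4,10,0,0,0.285,-1],[30.6,-20.7,10,0,0,0.285,-1],[34,-23,10,0,0,0.285,-1]]}}

```text
time_s: 0.98
tool_pos: [399.7, -197.0, 130.6]
tool_rot: [-3.141, 0.001, 0.002]
wrist_force: [0.8, -0.4, -0.5]
gripper_width: 0.0
```

```bash
python3 - <<'E'
from h import *
rel([(429,-160,110,0),(429,-160,78,0),(429,-160,68,0)])
E
```

```text
t 0.98 pos [ 399.7 -197.   130.6] yaw -0.04 tilt 0.11 F [ 0.8 -0.4 -0.5] w 0.0 q [-0.62  0.23 -0.52  0.82 -0.    2.52]
[ 429. -160.  110.    0.] -> [2.93, -3.7, 2.06, -0.001, 0.002, -0.001]
[ 429. -160.   78.    0.] -> [2.93, -3.7, 5.26, -0.001, 0.002, -0.001]
[ 429. -160.   68.    0.] -> [2.94, -3.69, 6.26, -0.001, 0.002, -0.001]
```

Call:
{"name": "arm_command", "arguments": {"moves": [[1.0,-1.4,0,0,0,0,-1],[1.97,-2.72,0,0,0,0,-1],[1.97,-2.72,1,0,0,0,-1],[1.97,-2.72,2,0,0,0,-1],[1.97,-2.72,3,0,0,0,-1],[1.97,-2.72,4,0,0,0,-1],[1.97,-2.72,4.5,0,0,0,-1],[1.97,-2.72,4.5,0,0,0,-1],[1.97,-2.72,4.5,0,0,0,-1],[1.97,-2.72,4.5,0,0,0,-1]]}}

```text
time_s: 1.82
tool_pos: [419.6, -172.2, 87.1]
tool_rot: [3.141, -0.001, 0.001]
wrist_force: [0.4, -0.1, -0.7]
gripper_width: -0.3
```

```bash
python3 - <<'E'
from h import *
rel([(429,-160,68,0)])
p,d,cm=snap('scene','sC'); b=cv2.resize(p[150:300,180:340],None,fx=4,fy=4,interpolation=cv2.INTER_CUBIC);cv2.imwrite('pics/sCc.png',b[...,::-1])
E
```

```text
t 1.82 pos [ 419.6 -172.2   87.1] yaw -0.02 tilt 0.03 F [ 0.4 -0.1 -0.7] w -0.3 q [-0.55  0.3  -0.56  0.71  0.    2.59]
[ 429. -160.   68.    0.] -> [0.94, -1.22, 1.91, 0.0, -0.001, -0.0]
```

View pics/sCc.png

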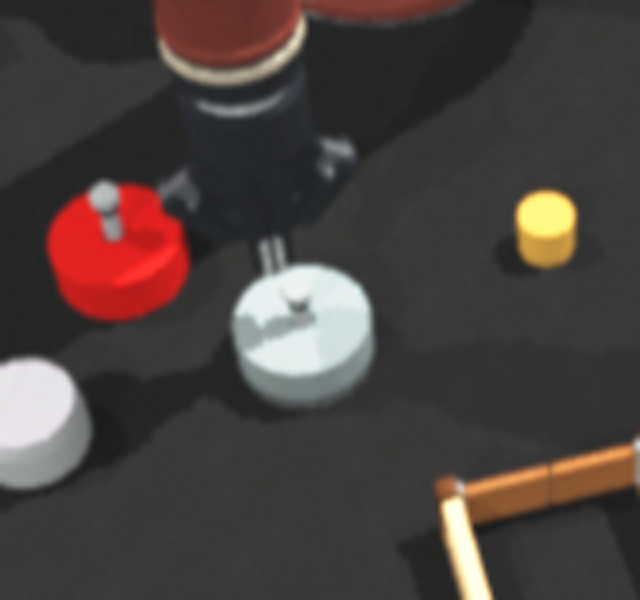

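Call:
{"name": "arm_command", "arguments": {"moves": [[0.95,-1.22,0,0,0,0,-1],[0.95,-1.22,0,0,0,0,-1],[0.95,-1.22,0.4,0,0,0,-1],[0.95,-1.22,0.8,0,0,0,-1],[0.95,-1.22,1.2,0,0,0,-1],[0.95,-1.22,1.5,0,0,0,-1],[0.95,-1.22,1.8,0,0,0,-1],[0.95,-1.22,2.1,0,0,0,-1],[0.95,-1.22,2.2,0,0,0,-1],[0.95,-1.22,2.3,0,0,0,-1]]}}

```text
time_s: 2.7
tool_pos: [429.0, -160.2, 65.4]
tool_rot: [3.141, -0.001, 0.001]
wrist_force: [-12.0, 5.9, 51.9]
gripper_width: -0.3
```

```bash
python3 - <<'E'
from h import *
rel([(429,-160,55,0)])
E
```

```text
t 2.7 pos [ 429.  -160.2   65.4] yaw -0.02 tilt 0.07 F [-12.    5.9  51.9] w -0.3 q [-0.52  0.34 -0.58  0.65 -0.    2.63]
[ 429. -160.   55.    0.] -> [0.0, -0.02, 1.04, 0.001, -0.001, -0.0]
```

C bottomed early: 52 N at a head height of 65 mm, against the 66 mm expected over a stub. Next is B.

Call:
{"name": "arm_command", "arguments": {"moves": [[0,0,-1,0,0,0,-1],[0,0,-2.5,0,0,0,-1],[0,0,-4,0,0,0,-1],[0.2,-3,-5,0,0,0,-1],[0.4,-6,-5,0,0,0,-1],[0.6,-9,-5,0,0,0,-1],[0.8,-12,-5,0,0,0,-1],[1,-15,-5,0,0,0,-1],[1.2,-18,-5,0,0,0,-1],[1.4,-21,-5,0,0,0,-1]]}}

```text
time_s: 3.53
tool_pos: [442.6, 51.6, 113.4]
tool_rot: [-3.142, 0.001, 0.0]
wrist_force: [0.8, 0.6, 0.8]
gripper_width: 0.1
```

```bash
python3 - <<'E'
from h import *
rel([(449,189,95,0)])
p,d,cm=snap('scene','sC2'); b=cv2.resize(p[190:270,200:310],None,fx=6,fy=6,interpolation=cv2.INTER_CUBIC);cv2.imwrite('pics/sC2c.png',b[...,::-1])
E
```

```text
t 3.53 pos [442.6  51.6 113.4] yaw -0.03 tilt 0.01 F [0.8 0.6 0.8] w 0.1 q [-0.05  0.25 -0.55  0.77  0.    3.09]
[449. 189.  95.   0.] -> [0.63, -13.74, 1.84, -0.0, 0.0, -0.0]
```

View pics/sC2c.png

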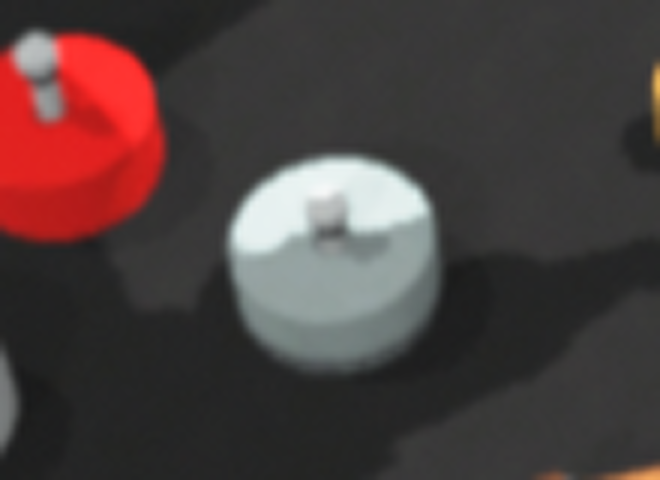

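Call:
{"name": "arm_command", "arguments": {"moves": [[0,0,0,0,0,-0.12,-1],[0.1,-2.5,0,0,0,-0.24,-1],[0.2,-5,0,0,0,-0.36,-1],[0.3,-7.5,0,0,0,-0.48,-1],[0.5,-10,0.5,0,0,-0.6,-1],[0.63,-12.5,1,0,0,-0.7,-1],[0.63,-13.74,1.8,0,0,-0.8,-1],[0.63,-13.74,2.4,0,0,-0.9,-1],[0.63,-13.74,2.4,0,0,-0.9,-1],[0.63,-13.74,2.4,0,0,-0.9,-1]]}}

```text
time_s: 4.42
tool_pos: [448.7, 187.4, 89.2]
tool_rot: [-2.831, -1.362, 0.002]
wrist_force: [0.2, -0.2, -0.4]
gripper_width: -0.0
```

```bash
python3 - <<'E'
from h import *
rel([(449,189,55.0)])
E
```

```text
t 4.42 pos [448.7 187.4  89.2] yaw 51.39 tilt 0.07 F [ 0.2 -0.2 -0.4] w -0.0 q [ 0.25  0.35 -0.47  0.74 -0.    2.49]
[449. 189.  55.] -> [0.14, -0.08, 3.42]
```

Call:
{"name": "arm_command", "arguments": {"moves": [[0.14,-0.08,0.5,0,0,0,-1],[0.14,-0.08,1.0,0,0,0,-1],[0.14,-0.08,1.3,0,0,0,-1],[0.14,-0.08,1.6,0,0,0,-1],[0.14,-0.08,1.9,0,0,0,-1],[0.14,-0.08,2.1,0,0,0,-1],[0.14,-0.08,2.3,0,0,0,-1],[0.14,-0.08,2.5,0,0,0,-1],[0.14,-0.08,2.55,0,0,0,-1],[0.14,-0.08,2.6,0,0,0,-1]]}}

```text
time_s: 5.25
tool_pos: [449.5, 189.0, 63.6]
tool_rot: [2.829, 1.366, -0.0]
wrist_force: [-0.9, -2.7, 3.7]
gripper_width: -0.0
```

Only 4 N at 63.6 mm, so B's bore is clear. I'll keep pushing to 55 mm.

Call:
{"name": "arm_command", "arguments": {"moves": [[0,0,0.15,0,0,0,-1],[0,0,0.3,0,0,0,-1],[0,0,0.45,0,0,0,-1],[0,0,0.6,0,0,0,-1],[0,0,0.7,0,0,0,-1],[0,0,0.75,0,0,0,-1],[0,0,0.8,0,0,0,-1],[0,0,0.85,0,0,0,-1],[0,0,0.85,0,0,0,-1],[0,0,0.85,0,0,0,-1]]}}

```text
time_s: 6.08
tool_pos: [449.6, 189.2, 55.9]
tool_rot: [2.829, 1.366, 0.001]
wrist_force: [-1.9, -3.6, 13.3]
gripper_width: -0.0
```

```bash
python3 - <<'E'
from h import *
rel([(449,189,110.0),(469,345,110),(469,345,92)])
E
```

```text
t 6.08 pos [449.6 189.2  55.9] yaw 51.56 tilt 0.04 F [-1.9 -3.6 13.3] w -0.0 q [ 0.25  0.4  -0.51  0.66 -0.    2.49]
[449. 189. 110.] -> [-0.05, -0.03, -5.41]
[469. 345. 110.] -> [13.41, -8.16, -5.41]
[469. 345.  92.] -> [13.41, -8.17, -3.61]
```

Call:
{"name": "arm_command", "arguments": {"moves": [[0,0,-2,0,0,0,-1],[0,0,-4,0,0,0,-1],[0.5,-0.3,-5.4,0,0,0,-1],[3,-1.8,-5.4,0,0,0,-1],[5.5,-3.3,-5.4,0,0,0,-1],[8,-4.9,-5.4,0,0,0,-1],[10.5,-6.4,-5.4,0,0,0,-1],[13,-7.9,-5,0,0,0,-1],[13.41,-8.16,-4,0,0,0,-1],[13.41,-8.16,-3.5,0,0,0,-1]]}}

```text
time_s: 6.92
tool_pos: [468.1, 346.6, 88.7]
tool_rot: [-2.826, -1.369, 0.002]
wrist_force: [-0.9, 0.6, 0.6]
gripper_width: 0.0
```

```bash
python3 - <<'E'
from h import *
rel([(469,345,63.0)])
E
```

```text
t 6.92 pos [468.1 346.6  88.7] yaw 51.7 tilt 0.08 F [-0.9  0.6  0.6] w 0.0 q [ 0.51  0.51 -0.21  0.85  0.    2.75]
[469. 345.  63.] -> [-0.07, 0.18, 2.57]
```

Call:
{"name": "arm_command", "arguments": {"moves": [[-0.05,0.1,0.2,0,0,0,-1],[-0.05,0.1,0.6,0,0,0,-1],[-0.05,0.1,1.0,0,0,0,-1],[-0.05,0.1,1.3,0,0,0,-1],[-0.05,0.1,1.6,0,0,0,-1],[-0.05,0.1,1.9,0,0,0,-1],[-0.05,0.1,2.2,0,0,0,-1],[-0.05,0.1,2.4,0,0,0,-1],[-0.05,0.1,2.5,0,0,0,-1],[-0.05,0.1,2.55,0,0,0,-1]]}}

```text
time_s: 7.75
tool_pos: [469.5, 343.9, 64.6]
tool_rot: [2.829, 1.366, 0.0]
wrist_force: [0.1, -2.6, 2.7]
gripper_width: -0.2
```

Call:
{"name": "arm_command", "arguments": {"moves": [[0,0,0.15,0,0,0,-1],[0,0,0.3,0,0,0,-1],[0,0,0.45,0,0,0,-1],[0,0,0.6,0,0,0,-1],[0,0,0.7,0,0,0,-1],[0,0,0.8,0,0,0,-1],[0,0,0.9,0,0,0,-1],[0,0,0.95,0,0,0,-1],[0,0,0.95,0,0,0,-1],[0,0,0.95,0,0,0,-1]]}}

```text
time_s: 8.58
tool_pos: [469.6, 344.1, 55.9]
tool_rot: [2.829, 1.366, 0.001]
wrist_force: [-1.0, -3.2, 11.9]
gripper_width: 0.2
```

```bash
python3 - <<'E'
from h import *
rel([(469,345,130.0),(430,-250,130)])
E
```

```text
t 8.58 pos [469.6 344.1  55.9] yaw 51.56 tilt 0.05 F [-1.  -3.2 11.9] w 0.2 q [ 0.51  0.55 -0.25  0.77 -0.    2.75]
[469. 345. 130.] -> [0.04, -0.1, -7.41]
[ 430. -250.  130.] -> [-48.99, 33.84, -7.43]
```

All three pins have bottomed. C, at (430,-160), is the blocked one and the other two went fully in. Now I'll move behind C.

Call:
{"name": "arm_command", "arguments": {"moves": [[0,0,-2,0,0,0,-1],[0,0,-4,0,0,0,-1],[0,0,-6,0,0,0,-1],[-3,2,-7.4,0,0,-0.05,-1],[-6,4,-7.4,0,0,-0.1,-1],[-9,6,-7.4,0,0,-0.15,-1],[-12,8.1,-7.4,0,0,-0.15,-1],[-15,10.2,-7.4,0,0,-0.15,-1],[-18,12.3,-7.4,0,0,-0.15,-1],[-21,14.4,-7.4,0,0,-0.15,-1]]}}

```text
time_s: 9.42
tool_pos: [451.0, 88.9, 129.0]
tool_rot: [-2.717, -1.575, -0.001]
wrist_force: [1.1, -0.6, 0.3]
gripper_width: -0.1
```

```bash
python3 - <<'E'
from h import *
rel([(388,-230,130.0,60.2)])
E
```

```text
t 9.42 pos [451.   88.9 129. ] yaw 60.19 tilt 0.06 F [ 1.1 -0.6  0.3] w -0.1 q [ 0.03  0.26 -0.49  0.82  0.    2.13]
[ 388.  -230.   130.    60.2] -> [-30.8, 10.39, -0.13, -0.001, -0.001, -0.0]
```

Call:
{"name": "arm_command", "arguments": {"moves": [[-3.2,1.1,0,0,0,0,0.3],[-6.4,2.2,0,0,0,0,0.3],[-9.6,3.2,0,0,0,0,0.3],[-12.8,4.3,0,0,0,0,0.3],[-16,5.4,0,0,0,0,0.3],[-19.2,6.5,0,0,0,0,0.3],[-22.4,7.6,0,0,0,0,0.3],[-25.6,8.6,0,0,0,0,0.3],[-28.8,9.7,0,0,0,0,0.3],[-30.8,10.4,0,0,0,0,0.3]]}}

```text
time_s: 10.25
tool_pos: [388.1, -231.5, 129.1]
tool_rot: [2.719, 1.572, 0.001]
wrist_force: [0.2, 0.2, 0.3]
gripper_width: 55.4
```

```bash
python3 - <<'E'
from h import *
rel([(390,-229,130.0,60.2),(390,-229,12)])
p,d,cm=snap('scene','s3');p,d,cm=snap('wrist','w3');p2,d,cm=snap('top','t3')
C=cloud(load('top'+'0'));C=cloud(load('t3'))
def circ(c,z0=34,z1=46,r=58):
    m=(np.hypot(C[...,0]-c[0],C[...,1]-c[1])<r)&(C[...,2]>z0)&(C[...,2]<z1)
    Q=C[m]; print(c,len(Q),cv2.minEnclosingCircle(Q[:,:2].astype(np.float32)),Q.mean(0).round(1))
    m=(np.hypot(C[...,0]-c[0],C[...,1]-c[1])<r)&(C[...,2]>50)&(C[...,2]<100);print('  head',m.sum(),np.median(C[m],0))
for c in((469,345),(449,189.3),(430,-160)): circ(c)
E
```

```text
t 10.25 pos [ 388.1 -231.5  129.1] yaw 60.08 tilt 0.05 F [0.2 0.2 0.3] w 55.4 q [-0.7   0.24 -0.51  0.82  0.    1.39]
[ 390.  -229.   130.    60.2] -> [0.31, 0.04, -0.09, 0.001, -0.0, -0.002]
[ 390. -229.   12.] -> [0.31, 0.03, 11.71]
(469, 345) 553 ((469.5517578125, 346.42218017578125), 46.585166931152344) [468.9 345.   40.2]
  head 30 [468.90461831 345.38149847  55.2456634 ]
(449, 189.3) 545 ((449.08770751953125, 189.61257934570312), 45.8967399597168) [448.7 188.8  40. ]
  head 30 [449.1912115  188.8360405   55.62065524]
(430, -160) 552 ((429.4552917480469, -159.94712829589844), 45.980682373046875) [ 429.1 -159.6   40. ]
  head 30 [ 428.67014592 -159.97942986   66.19634463]
```

View pics/s3.png

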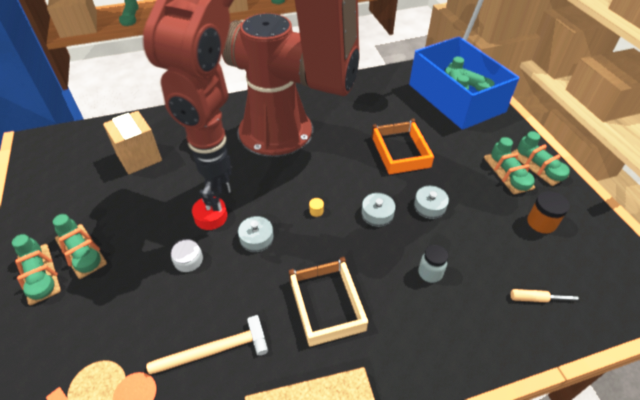

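View pics/w3.png

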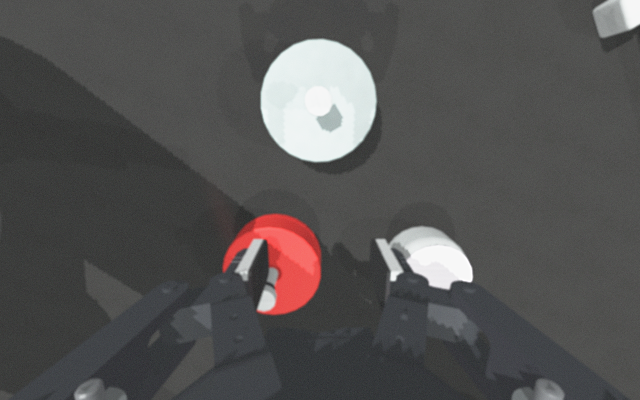

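View pics/t3.png

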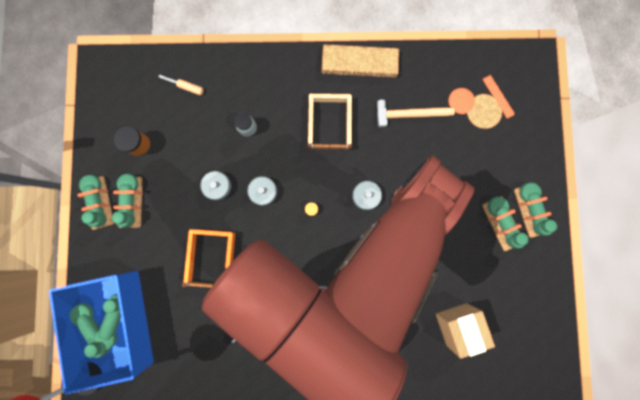

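Call:
{"name": "arm_command", "arguments": {"moves": [[0.2,0,2.5,0,0,0,0.3],[0.2,0,5.5,0,0,0,0.3],[0.2,0,8.5,0,0,0,0.3],[0.2,0,10.5,0,0,0,0.3],[0.2,0,11.7,0,0,0,0.3],[0.2,0,11.7,0,0,0,0.3],[1,0,11.7,0,0,0,0.3],[2,0,11.7,0,0,0,0.3],[2.8,0,11.7,0,0,0,0.3],[3.2,0,11.7,0,0,0,0.3]]}}

```text
time_s: 11.23
tool_pos: [405.8, -200.4, 13.1]
tool_rot: [2.716, 1.575, 0.001]
wrist_force: [0.2, -3.1, -0.3]
gripper_width: 55.5
```

```bash
python3 - <<'E'
from h import *
rel([(490-.4975*48,-40-.867*48,12,60.2)])
p,d,cm=snap('wrist','w4')
E
```

```text
t 11.23 pos [ 405.8 -200.4   13.1] yaw 60.22 tilt 0.12 F [ 0.2 -3.1 -0.3] w 55.5 q [-0.62  0.42 -0.65  0.51 -0.    1.47]
[466.12  -81.616  12.     60.2  ] -> [13.31, -0.66, 0.11, 0.002, 0.0, 0.0]
```

View pics/w4.png

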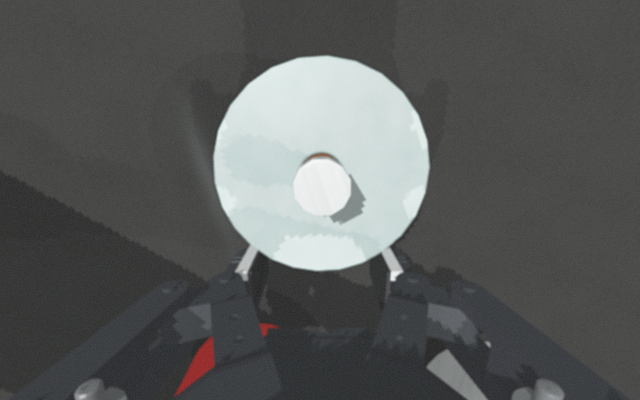

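Call:
{"name": "arm_command", "arguments": {"moves": [[1.2,0,0.1,0,0,0,0.3],[2.6,-0.1,0.1,0,0,0,0.3],[4,-0.2,0.1,0,0,0,0.3],[5.4,-0.3,0.1,0,0,0,0.3],[6.8,-0.4,0.1,0,0,0,0.3],[8.2,-0.5,0.1,0,0,0,0.3],[9.6,-0.6,0.1,0,0,0,0.3],[11,-0.65,0.1,0,0,0,0.3],[12.3,-0.65,0.1,0,0,0,0.3],[13.0,-0.65,0.1,0,0,0,0.3]]}}

```text
time_s: 12.12
tool_pos: [464.3, -84.9, 12.0]
tool_rot: [2.716, 1.574, -0.0]
wrist_force: [-3.8, -5.5, 7.5]
gripper_width: 55.6
```

```bash
cat >> h.py <<'E'
def find(tag,c,r=70,z0=34,z1=46):
    C=cloud(load(tag))
    m=(np.hypot(C[...,0]-c[0],C[...,1]-c[1])<r)&(C[...,2]>z0)&(C[...,2]<z1)
    hsv=cv2.cvtColor(load(tag)['p'],cv2.COLOR_RGB2HSV); m&=(hsv[...,1]<60)&(hsv[...,2]>110)
    Q=C[m]; print(tag,len(Q),'enc',cv2.minEnclosingCircle(Q[:,:2].astype(np.float32)),'mean',Q.mean(0).round(1))
E
python3 - <<'E'
from h import *
rel([])
p,d,cm=snap('wrist','w5');p,d,cm=snap('scene','s5');p,d,cm=snap('top','t5')
find('t5',(490,-40));find('w5',(490,-40));find('s5',(490,-40))
E
```

```text
t 12.12 pos [464.3 -84.9  12. ] yaw 60.19 tilt 0.11 F [-3.8 -5.5  7.5] w 55.6 q [-0.33  0.45 -0.6   0.53 -0.    1.76]
t5 82 enc ((501.8581848144531, -13.523442268371582), 30.663732528686523) mean [503.1 -12.   40.4]
w5 33774 enc ((485.2704162597656, -47.837154388427734), 51.256324768066406) mean [489.  -39.   38.8]
s5 701 enc ((488.697021484375, -47.415374755859375), 49.04656982421875) mean [493.3 -44.8  39. ]
```

View pics/w5.png

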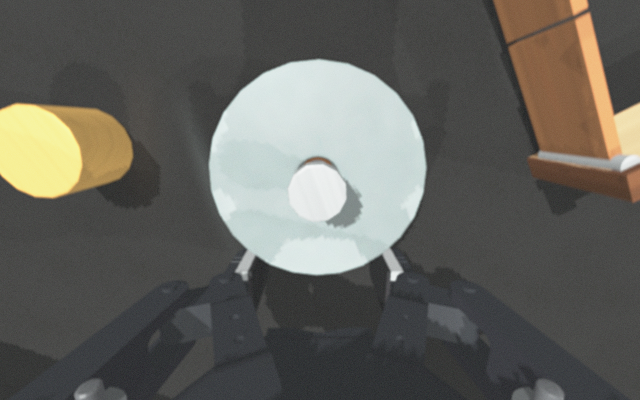

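View pics/t5.png

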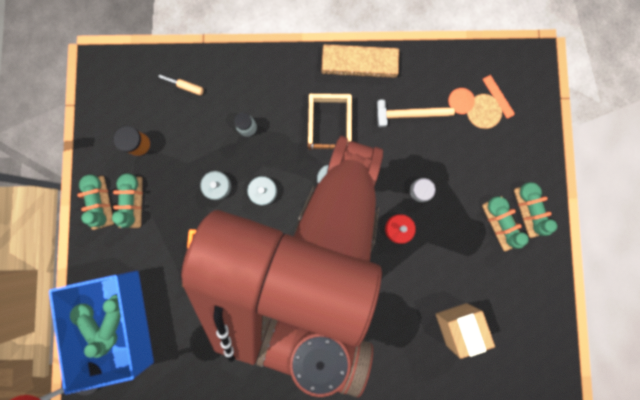

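```bash
python3 - <<'E'
from h import *
rel([(422,-42,90,-1.2),(439,-128,90)])
E
```

```text
t 12.27 pos [463.8 -84.8  11.4] yaw 60.22 tilt 0.04 F [-0.  -0.4  0.5] w 55.8 q [-0.34  0.45 -0.6   0.53  0.    1.75]
[422.  -42.   90.   -1.2] -> [1.64, -5.75, -7.86, 0.0, -0.001, 1.072]
[ 439. -128.   90.] -> [-4.98, -0.0, -7.86]
```

Call:
{"name": "arm_command", "arguments": {"moves": [[-1.5,0,0,0,0,0,0.3],[-3,0,0,0,0,0,0.3],[-4.5,0,-2,0,0,0.1,0.3],[-4.5,-0.3,-5,0,0,0.22,0.3],[-4,-1.5,-8,0,0,0.34,0.3],[-3,-2.7,-8,0,0,0.46,0.3],[-2,-3.7,-8,0,0,0.58,0.3],[-1,-4.5,-8,0,0,0.7,0.3],[0.5,-5.2,-8,0,0,0.82,0.3],[1.6,-5.75,-8,0,0,0.94,0.3]]}}

```text
time_s: 13.1
tool_pos: [421.0, -42.0, 91.2]
tool_rot: [-3.137, -0.162, -0.0]
wrist_force: [-0.2, -0.3, -0.2]
gripper_width: 55.7
```

```bash
python3 - <<'E'
from h import *
rel([(422,-42,12,-1.2)])
p,d,cm=snap('wrist','w6');p,d,cm=snap('scene','s6')
find('w6',(490,-40));find('s6',(490,-40))
f=load('w6');C=cloud(f);
m=(np.hypot(C[...,0]-488,C[...,1]+42)<40)&(C[...,2]>58)&(C[...,2]<75);print('head',m.sum(),np.median(C[m],0))
E
```

```text
t 13.1 pos [421.  -42.   91.2] yaw 5.91 tilt 0.04 F [-0.2 -0.3 -0.2] w 55.7 q [-0.27  0.25 -0.63  0.7   0.    2.77]
[422.  -42.   12.   -1.2] -> [0.1, 0.01, 7.92, -0.001, -0.0, 0.124]
w6 13757 enc ((487.6926574707031, -41.606719970703125), 45.99859619140625) mean [490.2 -41.1  38.8]
s6 717 enc ((488.5597229003906, -45.77981948852539), 48.10953140258789) mean [493.1 -45.3  39.2]
head 892 [487.86305069 -41.61631854  64.761723  ]
```

View pics/w6.png

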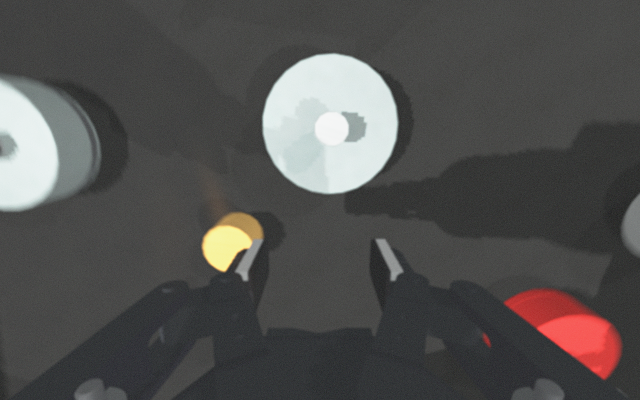

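Call:
{"name": "arm_command", "arguments": {"moves": [[0.4,-0.1,2,0,0,0.06,0.3],[0.4,-0.1,4.5,0,0,0.124,0.3],[0.4,-0.1,6.5,0,0,0.124,0.3],[0.4,-0.1,7.9,0,0,0.124,0.3],[0.4,-0.1,7.9,0,0,0.124,0.3],[0.9,-0.1,7.9,0,0,0.124,0.3],[1.4,-0.2,7.9,0,0,0.124,0.3],[1.9,-0.2,7.9,0,0,0.124,0.3],[2.4,-0.2,7.9,0,0,0.124,0.3],[2.6,-0.2,7.9,0,0,0.124,0.3]]}}

```text
time_s: 14.03
tool_pos: [448.2, -38.2, 12.8]
tool_rot: [3.141, -0.022, 0.001]
wrist_force: [-4.3, -2.2, 3.1]
gripper_width: 55.4
```

```bash
python3 - <<'E'
from h import *
rel([(545,-38,12,-1.2),(595,-39,12),(650,-40,12)])
p,d,cm=snap('wrist','w7')
find('w7',(495,-40))
f=load('w7');C=cloud(f);
m=(np.hypot(C[...,0]-495,C[...,1]+42)<40)&(C[...,2]>58)&(C[...,2]<75);print('head',m.sum(),np.median(C[m],0))
E
```

```text
t 14.03 pos [448.2 -38.2  12.8] yaw -0.79 tilt 0.07 F [-4.3 -2.2  3.1] w 55.4 q [-0.25  0.41 -0.65  0.5  -0.    2.91]
[545.  -38.   12.   -1.2] -> [9.67, -0.15, 0.09, 0.001, -0.001, 0.007]
[595. -39.  12.] -> [14.67, -0.12, 0.1]
[650. -40.  12.] -> [20.18, -0.09, 0.1]
w7 33497 enc ((492.26702880859375, -40.4744758605957), 50.33744430541992) mean [500.3 -38.2  38.8]
head 2701 [496.9176346  -38.23551433  64.75949871]
```

View pics/w7.png

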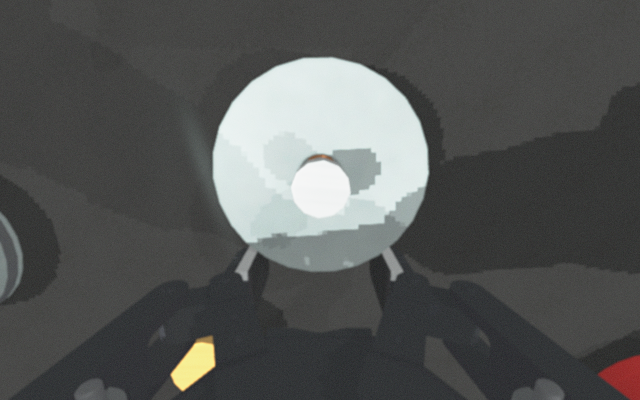

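Call:
{"name": "arm_command", "arguments": {"moves": [[0.8,0,0.1,0,0,0.007,0.3],[1.6,0,0.1,0,0,0.007,0.3],[2.4,0,0.1,0,0,0.007,0.3],[3.2,0,0.1,0,0,0.007,0.3],[3.8,0,0.1,0,0,0.007,0.3],[4.2,0,0.1,0,0,0.007,0.3],[4.4,0,0.1,0,0,0.007,0.3],[4.5,0,0.1,0,0,0.007,0.3],[4.5,0,0.1,0,0,0.007,0.3],[4.5,0,0.1,0,0,0.007,0.3]]}}

```text
time_s: 14.92
tool_pos: [491.9, -38.5, 11.2]
tool_rot: [-3.141, 0.033, 0.001]
wrist_force: [-3.9, 0.2, 2.2]
gripper_width: 55.7
```

```bash
python3 - <<'E'
from h import *
rel([(545,-38,12,-1.2),(595,-39,12),(650,-40,12)])
p,d,cm=snap('wrist','w8')
f=load('w8');C=cloud(f);
m=(np.hypot(C[...,0]-540,C[...,1]+40)<40)&(C[...,2]>58)&(C[...,2]<75);print('head',m.sum(),np.median(C[m],0))
p,d,cm=snap('scene','s8');b=cv2.resize(p[180:360,220:420],None,fx=3.5,fy=3.5,interpolation=cv2.INTER_CUBIC)[:600];cv2.imwrite('pics/s8c.png',b[...,::-1])
E
```

```text
t 14.92 pos [491.9 -38.5  11.2] yaw -1.22 tilt 0.02 F [-3.9  0.2  2.2] w 55.7 q [-0.23  0.48 -0.54  0.56  0.    2.94]
[545.  -38.   12.   -1.2] -> [5.31, -0.16, -0.09, -0.0, 0.0, -0.0]
[595. -39.  12.] -> [10.31, -0.17, -0.09]
[650. -40.  12.] -> [15.81, -0.18, -0.09]
head 2791 [539.75048137 -37.67007924  64.71464858]
```

View pics/w8.png

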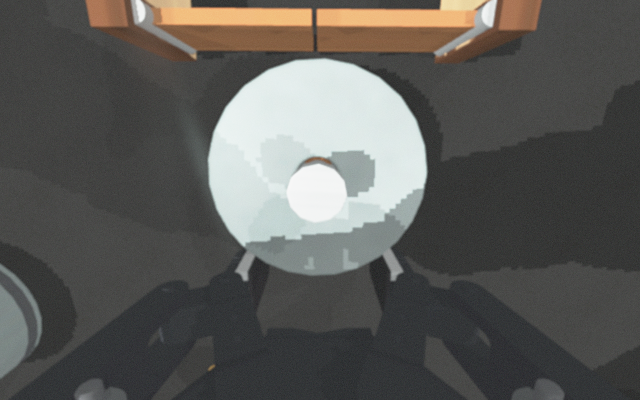

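View pics/s8c.png

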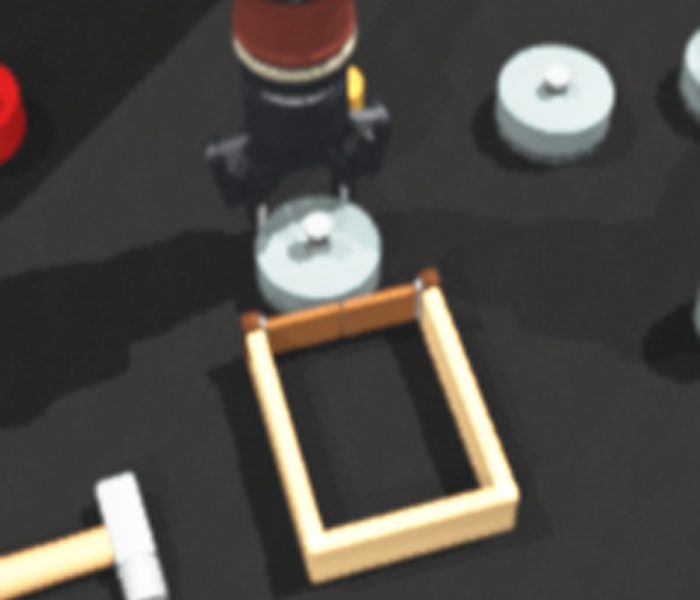

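Call:
{"name": "arm_command", "arguments": {"moves": [[0.9,0,0,0,0,0,0.3],[1.9,0,0,0,0,0,0.3],[2.9,0,0,0,0,0,0.3],[3.9,0,0,0,0,0,0.3],[4.9,0,0,0,0,0,0.3],[5.9,0,0,0,0,0,0.3],[6.9,0,0,0,0,0,0.3],[7.9,0,0,0,0,0,0.3],[8.8,0,0,0,0,0,0.3],[9.5,0,0,0,0,0,0.3]]}}

```text
time_s: 15.85
tool_pos: [587.2, -40.4, 10.9]
tool_rot: [-3.141, 0.033, 0.001]
wrist_force: [-4.6, -0.1, 3.0]
gripper_width: 55.5
```

```bash
python3 - <<'E'
from h import *
rel([(650,-40,12,-1.2)])
p,d,cm=snap('wrist','w9')
f=load('w9');C=cloud(f);
m=(np.hypot(C[...,0]-635,C[...,1]+40)<40)&(C[...,2]>58)&(C[...,2]<75);print('head',m.sum(),np.median(C[m],0))
E
```

```text
t 15.85 pos [587.2 -40.4  10.9] yaw -1.21 tilt 0.06 F [-4.6 -0.1  3. ] w 55.5 q [-0.19  0.61 -0.27  0.69  0.    2.97]
[650.  -40.   12.   -1.2] -> [6.28, -0.17, -0.11, -0.0, 0.001, -0.0]
head 2803 [635.08380329 -39.6294453   64.72241929]
```

View pics/w9.png

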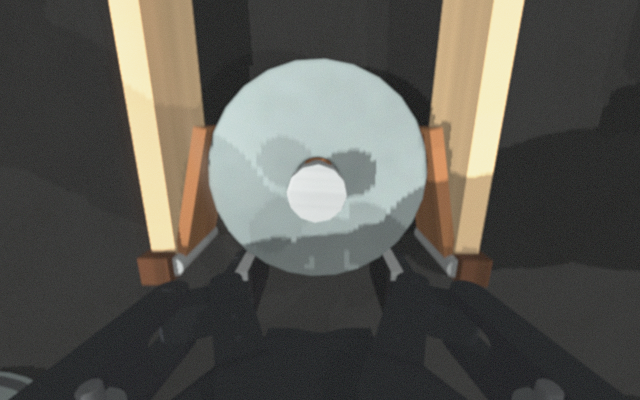

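```bash
python3 - <<'E'
from h import *
C=cloud(load('w9'))
for (u,v) in [(170,292),(150,310),(100,340),(60,370),(215,290),(90,388),(465,292),(540,340),(240,270)]: print(u,v,C[v,u].round(0))
m=(C[...,0]<587)&(C[...,2]>30)&(C[...,2]<62)&(abs(C[...,1]+40)<80);v,u=np.nonzero(m);print(m.sum()); Q=C[m]
print(np.abs(Q[:,1]+40).max() if len(Q) else '')
E
```

```text
170 292 [600.  12.  68.]
150 310 [600.  14.  77.]
100 340 [602.  19.  91.]
60 370 [600.  23.  99.]
215 290 [601.  -3.  67.]
90 388 [600.  12. 103.]
465 292 [598. -92.  66.]
540 340 [ 597. -101.   89.]
240 270 [599.  -7.  50.]
457
29.324882439589363
```

Call:
{"name": "arm_command", "arguments": {"moves": [[0.9,0,-0.1,0,0,0,0.3],[1.8,0,-0.1,0,0,0,0.3],[2.7,0,-0.1,0,0,0,0.3],[3.6,0,-0.1,0,0,0,0.3],[4.5,0,-0.1,0,0,0,0.3],[5.3,0,-0.1,0,0,0,0.3],[6.0,0,-0.1,0,0,0,0.3],[6.4,0,-0.1,0,0,0,0.3],[6.6,0,-0.1,0,0,0,0.3],[6.6,0,-0.1,0,0,0,0.3]]}}

```text
time_s: 16.73
tool_pos: [653.7, -41.9, 12.1]
tool_rot: [-3.141, 0.033, -0.001]
wrist_force: [0.2, -0.2, -1.5]
gripper_width: 55.6
```

```bash
python3 - <<'E'
from h import *
rel([])
p,d,cm=snap('wrist','w10')
f=load('w10');C=cloud(f);
m=(np.hypot(C[...,0]-700,C[...,1]+40)<40)&(C[...,2]>58)&(C[...,2]<75);print('head',m.sum(),np.median(C[m],0))
E
```

```text
t 16.73 pos [653.7 -41.9  12.1] yaw -1.21 tilt 0.04 F [ 0.2 -0.2 -1.5] w 55.6 q [-0.18  0.71 -0.06  0.79  0.    2.99]
head 2727 [701.74494781 -41.20706104  64.72848161]
```

View pics/w10.png

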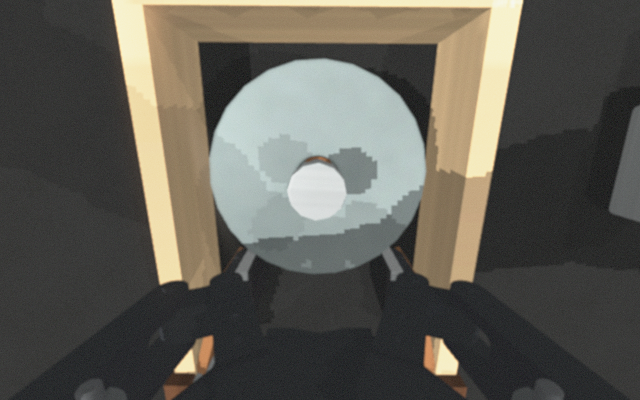

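Call:
{"name": "arm_command", "arguments": {"moves": [[-0.3,0,0,0,0,0,0.3],[-0.6,0,0,0,0,0,0.3],[-0.8,0,0,0,0,0,0.3],[-0.8,0,-1,0,0,0,0.3],[-0.8,0,-2.5,0,0,0,0.3],[-0.8,0,-4,0,0,0,0.3],[-0.8,0,-6,0,0,0,0.3],[-0.8,0,-8,0,0,0,0.3],[-2,0,-11,0,0,0,0.3],[-4,0,-14,0,0,0,0.3]]}}

```text
time_s: 17.62
tool_pos: [613.4, -41.1, 153.5]
tool_rot: [3.141, -0.033, 0.001]
wrist_force: [0.4, -0.9, 0.5]
gripper_width: 55.6
```

Call:
{"name": "arm_command", "arguments": {"moves": [[-3,0,-1,0,0,0,0.3],[-6,0,-2,0,0,0,0.3],[-9,0,-3,0,0,0,0.3],[-12,0,-3,0,0,0,0.3],[-15,0,-3,0,0,0,0.3],[-18,0,-3,0,0,0,0.3],[-20,0,-3,0,0,0,0.3],[-22,0,-3,0,0,0,0.3],[-23,0,-3,0,0,0,0.3],[-23,0,-3,0,0,0,0.3]]}}

```text
time_s: 18.45
tool_pos: [381.6, -36.0, 182.8]
tool_rot: [3.141, -0.034, 0.0]
wrist_force: [0.6, 0.5, 0.0]
gripper_width: 55.6
```

```bash
python3 - <<'E'
from h import *
rel([])
for n in('wrist','scene','top'): snap(n,n[0]+'11')
for t in('t11','s11'): find(t,(702,-41))
C=cloud(load('t11'))
def circ(c,z0=34,z1=46,r=58):
    m=(np.hypot(C[...,0]-c[0],C[...,1]-c[1])<r)&(C[...,2]>z0)&(C[...,2]<z1)
    Q=C[m]; print(c,len(Q),cv2.minEnclosingCircle(Q[:,:2].astype(np.float32)),Q.mean(0).round(1))
    m=(np.hypot(C[...,0]-c[0],C[...,1]-c[1])<r)&(C[...,2]>50)&(C[...,2]<100);print('  head',m.sum(),np.median(C[m],0))
for c in((469,345),(449,189.3)): circ(c)
C=cloud(load('t11'));m=(np.hypot(C[...,0]-702,C[...,1]+41)<25)&(C[...,2]>55);print(m.sum(),np.median(C[m],0))
p=load('s11')['p'];b=cv2.resize(p[180:360,220:420],None,fx=3.3,fy=3.3,interpolation=cv2.INTER_CUBIC)[:600];cv2.imwrite('pics/s11c.png',b[...,::-1])
E
```

```text
t 18.45 pos [381.6 -36.  182.8] yaw -1.24 tilt 0.01 F [0.6 0.5 0. ] w 55.6 q [-0.29  0.06 -0.58  0.94 -0.    2.88]
t11 574 enc ((703.6571655273438, -41.310550689697266), 69.50220489501953) mean [700.2 -41.3  40.6]
s11 1173 enc ((702.1273803710938, -41.184242248535156), 69.77426147460938) mean [708.7 -42.8  39.8]
(469, 345) 544 ((468.8828430175781, 346.35150146484375), 46.693626403808594) [468.5 345.3  40.4]
  head 30 [468.54297    345.61518575  55.4491199 ]
(449, 189.3) 555 ((449.1921081542969, 189.06373596191406), 45.95917510986328) [448.3 188.7  40.1]
  head 27 [449.26849247 189.03270652  56.78269699]
27 [699.23355825 -41.30507186  65.8613878 ]
```

View pics/s11c.png

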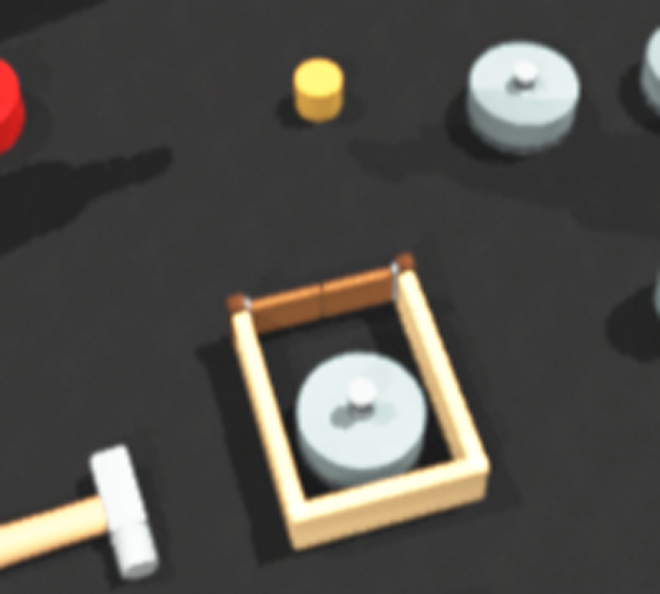

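View pics/t11.png

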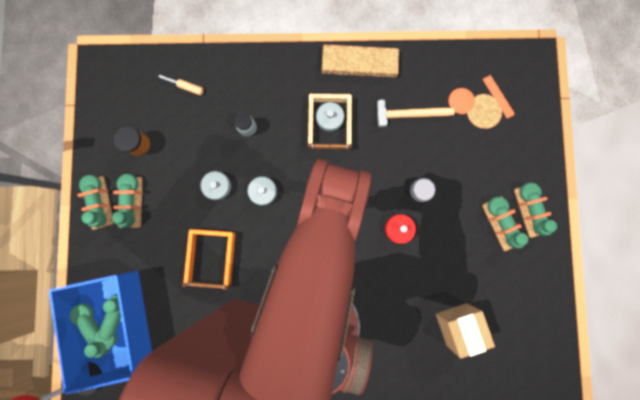

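View pics/w11.png

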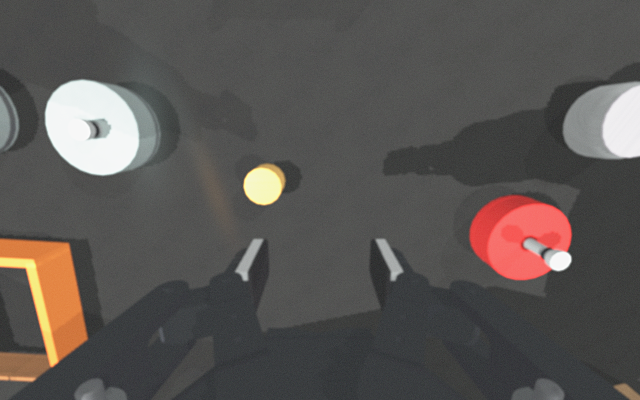

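```bash
python3 -c "
from plant import arm; print(arm.job_done())"
```

```text
the job is handed in; nothing more can be done
None
```

The job is done and handed in at about 18.6 s of the 72 s allowed; no verdict was reported.

- **Pins:** I pushed all three until they bottomed. The one in the base that stood at (430, -160) stopped short, meeting 52 N with its head about 66 mm up. The other two heads measured 55–57 mm, which means a clear bore.
- **Move:** I pushed that base by its side with two slightly open fingers, first diagonally in front of the gates, then straight through them.
- **Last checks:**
  - The base stands about 105 mm past the gate line and within about 2 mm of the middle line.
  - Its pin is still about 16 mm deep.
  - Both leaves look shut in the pictures.
  - The other two bases measure within about 2 mm of their starts.
  - The tin, die, jar and hammer look unmoved in the pictures, but I did not measure them again.
  - The arm is clear of everything.
- **Disagreement:** one base's head read 55.6 mm, then 56.8 mm in the last top picture. I took this as depth noise. Both readings are above the required 24.2 mm of depth.

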